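# Lay the next spacer slats on a board stack

## Robot

A 6-joint arm with a two-finger parallel gripper is mounted at the origin on the work surface. World frame = base frame: x ahead of the robot, y to its left, z up, the work surface at z = 0. Lengths are in m, angles in degrees, forces in N, time in s.
With the tool pointing down it reaches from about 0.35 to 0.875 m from the base axis. Payload 4.2 kg.
Tool frame: the origin (TCP) lies midway between the tips of the shut fingers; the grasp point (between the pads) lies 19 mm behind it; z points along the fingers, y is the line along which they close (so a half turn about z gives the same grasp; the last joint's range is limited). The gripper opens to 87 mm and grips with 3 to 60 N. Pads are 19 mm wide; open, the fingers measure 117 mm over their backs; the gripper's body (75 mm by 190 mm) begins 51 mm behind the grasp point.
Start: joints at [14.817, 22.042, 0.453, 0, -68.411, -14.817], TCP at [0.625, 0, 0.223] pointing down, gripper open.
Joint ranges: [-179.83, 179.83], [-69.29, 118.12], [-61.27, 80.66], [-181.25, 117.63], [-171.15, -9.14], [-177.46, 177.46]. Speed limits (degrees/s): [159.86, 159.86, 180, 180, 180, 180].

## Interface

Orientations are given as a 3x3 rotation matrix whose columns are the frame's x, y, z axes.
In Python, from station import * gives the robot as it stands.
- The arm moves only by the tool move_arm, never from a script. Its argument "targets" is text: rows parted by semicolons, each of 4 numbers parted by spaces: the shift along the world's x, y, z in units of 25 mm (1.0 is 25 mm), then the turn about the world's z in units of 5 degrees (1.0 is 5 degrees). In form: tx ty tz spin; .... A call has 1 to 10 rows; each row shifts and turns the commanded pose from where the row before left it; what a row does not reach is not made up. A row lasts 1/12 s, in which the tool goes at most 41.7 mm and 7.16 degrees, less where a joint would pass 70% of its speed; a pose out of reach is approached as far as the arm can. A call is refused whole if a number of a shift passes 1 or a number of a turn 1, either way. A call with a gripper value outside its range is refused whole. "gripper" is the finger opening in mm, from 0 to 87, set as the call begins (left out, the last holds). The fingers move at their own pace and stop on an object; the grip force is fixed at half the most. Time passes only in rows, so rows that do not move let the fingers close. It gives the time, the measured TCP pose, the force, the opening and the grip force at its end, in the units of the state.
- sense(): the state, without advancing time (a new reading comes with each control period).
- capture(name): name is "scene" or "side" or "wrist"; returns a dict with "image" (400x640x3 uint8, blue, green, red), "fx", "fy", "cx", "cy" (pixels), "world_from_camera" (4x4, takes a point from camera to world coordinates); the wrist camera has in their place "hand_eye" (4x4, takes a point from camera to tool coordinates, whose origin is the TCP and whose axes are the flange's). Camera axes: x right, y up, looking along -z (the intrinsics and any distortion apply to the point x, -y, -z); pixel columns grow to the right and rows downward; lengths in m; the calibration is good to about 2 mm. A picture is of the moment at which its call begins: read the wrist's pose just before it. There is no depth.
- finish_job(): hands the job in; it is judged then, once.
The state is a dict: "time_s": time; "joints": joint angles; "joint_velocities": joint speeds; "effort": joint torques, N m; "tcp_pos": TCP position; "ee_rot": TCP orientation; "wrist_force": force on the tool from outside, world axes, zero at the start; "moment": the same for the moment, N m; "gripper_width": opening from 0.0 (shut) to 1.0 (fully open); "gripper_force": force on a finger pad.
Only numpy, scipy, OpenCV 4.12 (cv2) and the standard library are available. Lean on these libraries where they do the work, as an engineer would, in place of code of your own. Each camera call takes 0.05 s, during which the arm holds its last target. There are 200 camera calls.

## Task

Pull the top drawer of the bench cabinet all the way out to its stop, take the two dark spacer slats out of it and lay them crosswise on the two boards of the drying stack, each one straight above and in line with one of the slats under the boards, so that the next boards can go on. Set them down rather than dropping them, without shifting the stack; then push the drawer fully shut and leave the sanding block in it and everything else on the bench where it is.

Things in the scene. Friction and masses are not known exactly. Their poses are not given: they have to be found in the camera images.
- cab_edge (a point): middle of the front edge of the top of a plywood cabinet, 240 deep (x), 330 wide (y), 170 mm high, fixed to the bench, with two green drawer fronts one above the other. Axes: -x is the cabinet's front and the way the drawers come out, z up. A charger and a screw tray stand on the rear of the top (to 235 mm above the bench); its front 140 mm are clear
- cab_drawer0 (a joint): how far the top drawer is out, m: 0 shut, 0.18 at its stop. Starts up to 10 mm ajar, drags with 1 to 2 N, stays where left. Inside 195 mm deep (cabinet x), 288 wide (y); fully out, the middle of its inside is 61 mm in front of cab_edge and what lies in it clear of the cabinet's top. Heights over the bench: inner floor 95, top of side walls 148, top of front 158 mm
- cab_drawer0_handle (a point): middle of the top drawer's handle: a level steel bar 11 mm thick, 120 long (cabinet's y), 132 mm above the bench and 38 below the cabinet's top, centred 35 mm in front of the drawer front: 29 mm free behind it (fingers open 36 mm or less straddle it from above). Thin posts hold it 51 mm either side of the middle. Axes as the cabinet's; moves with the drawer
- slat_1: dark wooden spacer slat, 120 x 25 x 20 mm (its own x, y, z: long along x, 25 mm wide, 20 mm high), about 55 g; origin at the centre of its underside. Starts in the top drawer, lying flat roughly along the drawer's depth, at least 70 mm (centre to centre) from the other slat and the sanding block
- slat_2: dark wooden spacer slat, 120 x 25 x 20 mm (its own x, y, z: long along x, 25 mm wide, 20 mm high), about 55 g; origin at the centre of its underside. As slat_1, and interchangeable with it
- sander: cork sanding block with a red band, 110 x 52 x 30 mm (x, y, z), 60 g; origin at the centre of its underside; lies in the top drawer beside the slats and stays there
- board_a: pale planed board, 45 x 260 x 18 mm (its own x, y, z: long along y), about 150 g; origin at the centre of its underside. One of the two parallel boards of the stack, 10 mm apart. They lie on low_a and low_b, so their tops are 38 mm above the bench
- board_b: pale planed board, 45 x 260 x 18 mm (its own x, y, z: long along y), about 150 g; origin at the centre of its underside. The other board of the stack, on the +x side of board_a
- low_a: dark wooden spacer slat, 120 x 25 x 20 mm (its own x, y, z: long along x, 25 mm wide, 20 mm high), about 55 g; origin at the centre of its underside. Lies on the bench under both boards, square across them near their +y ends, 85 mm from the stack's middle; its ends show 10 mm beyond the boards' outer edges. A slat laid on the boards straight above it has its origin 38 mm above this one's
- low_b: dark wooden spacer slat, 120 x 25 x 20 mm (its own x, y, z: long along x, 25 mm wide, 20 mm high), about 55 g; origin at the centre of its underside. As low_a, near the boards' -y ends; 170 mm from low_a
- spare_a: pale planed board, 45 x 260 x 18 mm (its own x, y, z: long along y), about 150 g; origin at the centre of its underside. Under spare_b, a bystander: waits to go on later
- spare_b: pale planed board, 45 x 260 x 18 mm (its own x, y, z: long along y), about 150 g; origin at the centre of its underside. Lies on spare_a; bystander
- glue: yellow glue bottle with an orange cap, 60 mm across, 170 mm high; origin at the centre of its underside; bystander
- plane: steel and brass block plane, 160 x 50 x 60 mm; origin at the centre of its underside; bystander
- clamp: F-clamp lying flat, 370 mm long, with blue jaw and black handle; origin under its bar; bystander
- mallet: wooden mallet lying down, 300 mm long, head 55 mm high; origin under its handle near the head; bystander
- square: combination square lying flat, 200 mm steel blade and blue head; origin under the blade; bystander

How it is judged:
By the outcome, as a careful person would: the job done as asked, in the order asked, and still so for the second after the job is handed in, with the robot touching nothing.
It also fails if it takes over 69 s, if anything falls off the work surface, if the arm or the gripper's body presses on something with over 40 N, if the wrist force passes 120 N, or if a joint passes its speed limit or range.

## Working session

There is one attempt and no reset: what is moved stays moved. The work goes in short steps, Python scripts to look and compute and a tool call to move; the robot and the scene stay as the last step left them, time stands still between calls to the robot, and variables do not carry over. Pictures are saved under pics/ and viewed, at most 11 in all, crops included, and the job is handed in when it is done.

Besides the shell and the picture viewer there is one more tool, called after "Emit:" as name(argument=value, ...) on one line, values as JSON. move_arm: Moves the arm, as the interface text tells. Its arguments: {"type":"object","properties":{"targets":{"type":"string"},"gripper":{"type":"number"}},"required":["targets"]}

```bash
mkdir -p pics; ls
cat > h.py <<'E'
from station import *
import numpy as np, cv2
def cam(n):
    s=sense(); c=capture(n)
    if 'world_from_camera' in c: T=np.array(c['world_from_camera'])
    else:
        W=np.eye(4);W[:3,:3]=s['ee_rot'];W[:3,3]=s['tcp_pos'];T=W@np.array(c['hand_eye'])
    return c['image'],c,T
def ray(c,T,px):
    px=np.atleast_2d(np.asarray(px,float))
    d=np.c_[(px[:,0]-c['cx'])/c['fx'],-(px[:,1]-c['cy'])/c['fy'],-np.ones(len(px))]
    return T[:3,3],d@T[:3,:3].T
def plane(c,T,px,z):
    o,d=ray(c,T,px); return o+d*((z-o[2])/d[:,2])[:,None]
def proj(c,T,P):
    P=np.atleast_2d(P); q=(P-T[:3,3])@T[:3,:3]
    return np.c_[c['cx']+c['fx']*q[:,0]/-q[:,2],c['cy']-c['fy']*q[:,1]/-q[:,2]]
E
python3 - <<'E'
from h import *
for n in ('scene','side'):
    im,c,T=cam(n); cv2.imwrite(f'pics/{n}0.png',im); print(n,[k for k in c],c['fx'],c['cx'],c['cy'],T.round(3).tolist(),c.get('distortion'))
s=sense();print(s['time_s'],s['ee_rot'],s['tcp_pos'])
E
```

```text
pics
scene ['image', 'fx', 'fy', 'cx', 'cy', 'world_from_camera'] 391.9014037109123 320.7758270160324 202.66431426410296 [[0.323, -0.536, 0.78, 1.669], [0.946, 0.17, -0.275, -0.465], [0.014, 0.827, 0.562, 0.971], [0.0, 0.0, 0.0, 1.0]] None
side ['image', 'fx', 'fy', 'cx', 'cy', 'world_from_camera'] 517.7131286897265 315.0152271435205 198.50073614922002 [[0.891, 0.243, -0.383, -0.107], [-0.453, 0.509, -0.732, -1.201], [0.017, 0.826, 0.563, 1.022], [0.0, 0.0, 0.0, 1.0]] None
0.1 [[-2.34805394e-04 -9.99998007e-01 -1.98248606e-03]
 [-9.99999966e-01  2.35032695e-04 -1.14422454e-04]
 [ 1.14888175e-04  1.98245912e-03 -9.99998028e-01]] [ 6.24454433e-01 -6.46849391e-06  2.21565640e-01]
```

View pics/scene0.png

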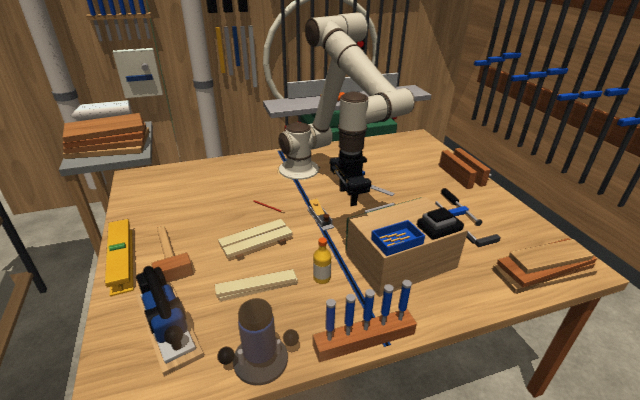

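View pics/side0.png

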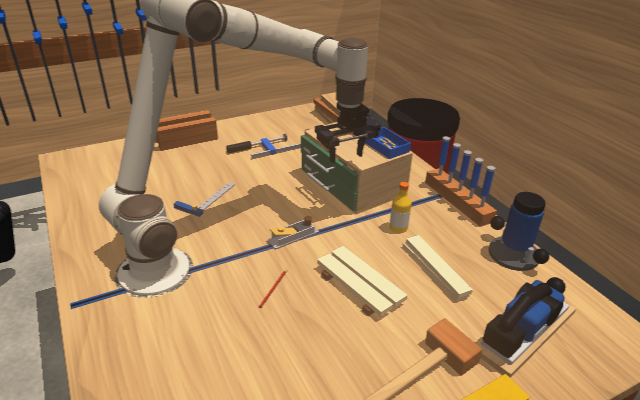

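The scene view shows the stack at about (256,238), the spare boards at (256,285) and the cabinet at (405,245). The side view shows the green front at (330,170) with the top handle at about (315,160), and the stack at (362,280). I'll enlarge those parts.

Run:
```python
from h import *
im=cv2.imread('pics/side0.png')
a=cv2.resize(im[110:220,290:420],None,fx=3,fy=3,interpolation=2)
b=cv2.resize(im[235:325,305:435],None,fx=3,fy=3,interpolation=2)
cv2.imwrite('pics/z1.png',np.vstack([a,b])[:600])
w,c,T=cam('wrist'); 
print(T.round(3).tolist())
# board tops, side view
s,c,T=cam('side')
h=cv2.cvtColor(s,cv2.COLOR_BGR2HSV)
print(h[270,352],h[290,380],h[260,430],h[350,300], h[277,325],h[310,368],h[300,420])
cv2.imwrite('pics/w1.png',w)
```

```text
[[-1.0, -0.001, 0.001, 0.626], [0.0, -0.954, -0.301, -0.083], [0.002, -0.301, 0.954, 0.384], [0.0, 0.0, 0.0, 1.0]]
[ 16  97 132] [ 17  95 164] [ 24  65 243] [ 16 127 217] [ 14 130  88] [ 12 144 119] [ 16 123 228]
```

View pics/z1.png

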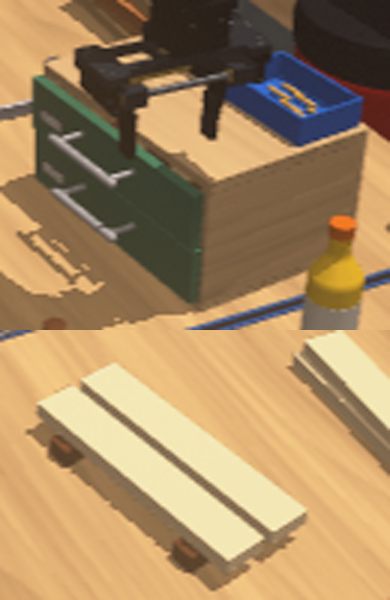

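View pics/w1.png

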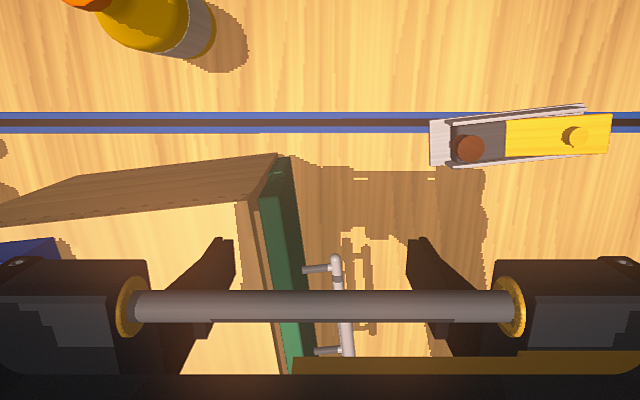

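The enlargement shows the cabinet's top front corners at side (305,130) and (357,172), and the rear corner at (411,153). Its lower half shows clean board tops. The wrist view shows the top handle bar from (337,256), with posts at rows 268 and 350, and the cabinet's near front-top corner at (236,203).

Run:
```python
from h import *
s=cv2.imread('pics/side0.png');_,c,T=cam('side')
P=plane(c,T,[(305,130),(356.7,171.7),(410.7,152.7)],.17);print('cab top side',P.round(4).tolist(),np.linalg.norm(np.diff(P,axis=0),axis=1))
print('handle side',plane(c,T,[(290+52/3,110+136/3),(290+118/3,110+183/3),],.135).round(4).tolist())
h=cv2.cvtColor(s,cv2.COLOR_BGR2HSV)
def boards(h,c,T,lo,box,z,n):
    m=cv2.inRange(h,lo[0],lo[1]); k=np.zeros_like(m);x0,y0,x1,y1=box;k[y0:y1,x0:x1]=m[y0:y1,x0:x1]
    q=[f for f in cv2.findContours(k,0,2)[0] if cv2.contourArea(f)>150]
    for f in q:
        p=plane(c,T,f[:,0,:],z)
        r=cv2.minAreaRect((p[:,:2]*1000).astype(np.float32));print(n,cv2.contourArea(f),np.round(r[0],1),np.round(r[1],1),round(r[2],2))
boards(h,c,T,((20,35,200),(32,90,255)),(305,235,410,320),.038,'side')
s=cv2.imread('pics/scene0.png');_,c,T=cam('scene');h=cv2.cvtColor(s,cv2.COLOR_BGR2HSV)
boards(h,c,T,((20,35,190),(32,100,255)),(215,215,297,260),.038,'scene')
P=plane(c,T,[(347,233)],.17);print(P)
w=cv2.imread('pics/w1.png');_,c,T=cam('wrist')
print('wrist corner',plane(c,T,[(236,203),(278,355),(238,230)],.17).round(4).tolist())
print('front top edge inner', plane(c,T,[(275,160),(258,200),(287,370)],.158).round(4).tolist())
print('handle',plane(c,T,[(337,256),(343,300),(348,355),(322,268),(327,350)],.135).round(4).tolist())
```

```text
cab top side [[0.6394, 0.313, 0.17], [0.6602, -0.0174, 0.17], [0.8888, 0.0107, 0.17]] [0.3310732  0.23035023]
handle side [[0.5926, 0.1985, 0.135], [0.6121, 0.0739, 0.135]]
side 979.0 [ 476.1 -323. ] [ 43.8 258. ] 11.86
side 919.5 [ 529.9 -311.2] [ 43.9 258.8] 11.98
scene 465.5 [ 534.6 -309.5] [ 44.2 257.2] 11.59
scene 424.0 [ 481.  -321.2] [ 43.7 256.8] 12.49
[[ 0.75178493 -0.04964098  0.17      ]]
wrist corner [[0.6793, -0.0108, 0.17], [0.6568, 0.1073, 0.17], [0.6793, 0.0078, 0.17]]
front top edge inner [[0.655, -0.0361, 0.158], [0.6674, -0.0088, 0.158], [0.652, 0.1325, 0.158]]
handle [[0.6127, 0.0445, 0.135], [0.6073, 0.084, 0.135], [0.6019, 0.1384, 0.135], [0.6243, 0.0549, 0.135], [0.6199, 0.1332, 0.135]]
```

The stack is consistent across both views: yaw is about 12° and the centre about (0.505,-0.316). The handle's position along y is unclear because the fingers hide it. I'll move the wrist camera over it.

Emit:
move_arm(targets="-0.1 1 0.3 0.2;-0.1 1 0.3 0.2;-0.1 1 0.3 0.2;-0.1 1 0.3 0.2;-0.1 1 0.3 0.2;-0.1 1 0.1 0.2;-0.1 1 0 0;-0.1 1 0 0;-0.1 1 0 0;0 0 0 0", gripper=34)

```text
time_s: 1.18
tcp_pos: [0.602, 0.2289, 0.262]
ee_rot: [[0.109, -0.994, -0.0], [-0.994, -0.109, 0.001], [-0.001, -0.0, -1.0]]
wrist_force: [0.6, 0.4, -0.1]
gripper_width: 0.41
gripper_force: 0.0
```

Run:
```python
from h import *
w,c,T=cam('wrist'); cv2.imwrite('pics/w2.png',w); np.savez('w2.npz',T=T,k=[c['fx'],c['fy'],c['cx'],c['cy']])
s,c,T=cam('side')
cv2.imwrite('pics/v2.png',np.vstack([w,cv2.resize(s[120:220,290:420],None,fx=1.95,fy=1.95) if 0 else np.pad(cv2.resize(s[125:215,285:425],None,fx=2.2,fy=2.2),((0,0),(0,640-308),(0,0)))])[:600])
print(sense()['tcp_pos'],sense()['time_s'],T.shape)
```

```text
[0.60216231 0.22586598 0.26221777] 1.2833 (4, 4)
```

View pics/v2.png

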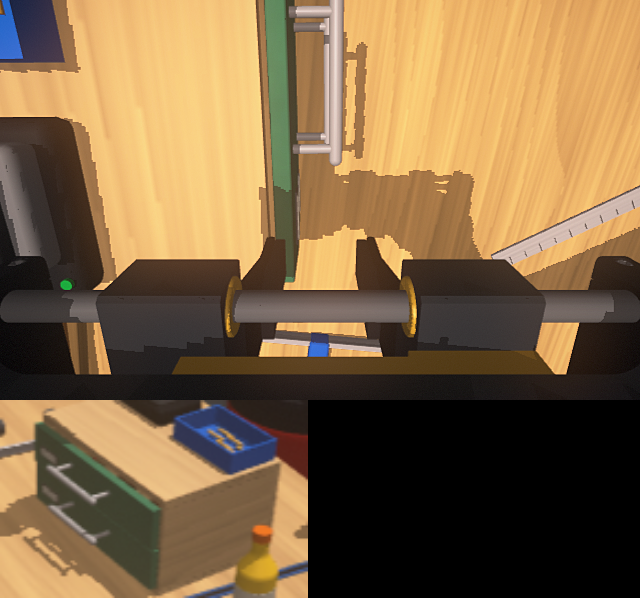

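The wrist view shows the whole top handle bar at column 336 (posts at rows 12 and 149, far end at row 164). The green front edge is at columns 268–295.

Run:
```python
from h import *
d=np.load('w2.npz');T=d['T'];c=dict(zip(('fx','fy','cx','cy'),d['k']))
a=plane(c,T,[(337,12),(336,149),(336,164)],.132);print('posts',a.round(4).tolist(),np.linalg.norm(a[0]-a[1]))
e=plane(c,T,[(261,20),(267,220)],.17);print('cab front edge',e.round(4).tolist())
e2=plane(c,T,[(287,20),(294,250)],.158);print('drawer front outer',e2.round(4).tolist())
_,c,T=cam('side')
f=lambda p:(285+p[0]/2.2,125+(p[1]-400)/2.2)
print('side handle',plane(c,T,[f((48,467)),f((102,500))],.132).round(4).tolist())
```

```text
posts [[0.6052, 0.0946, 0.132], [0.5935, 0.1961, 0.132], [0.592, 0.2086, 0.132]] 0.10212625031481898
cab front edge [[0.6545, 0.1114, 0.17], [0.6418, 0.2497, 0.17]]
drawer front outer [[0.6389, 0.1078, 0.158], [0.6194, 0.2787, 0.158]]
side handle [[0.593, 0.2032, 0.132], [0.6223, 0.0784, 0.132]]
```

Emit:
move_arm(targets="0 -0.8 0 0;0 -0.8 0 0;-0.1 -0.8 0 0;0 -0.8 0 0;0 0 -0.6 0;0 0 -1 0;0 0 -1 0;0 0 -1 0;0 0 0 0;0 0 0 0", gripper=28)

```text
time_s: 2.17
tcp_pos: [0.5997, 0.1436, 0.1719]
ee_rot: [[0.103, -0.995, -0.002], [-0.995, -0.103, -0.002], [0.002, 0.002, -1.0]]
wrist_force: [1.3, -0.6, 1.2]
gripper_width: 0.32
gripper_force: 0.0
```

Emit:
move_arm(targets="0 0 -0.5 0;0 0 -0.5 0;0 0 -0.5 0;0 0 -0.4 0;0 0 -0.2 0;0 0 0 0;0 0 0 0")

```text
time_s: 2.75
tcp_pos: [0.6007, 0.1451, 0.121]
ee_rot: [[0.105, -0.995, 0.001], [-0.995, -0.105, 0.0], [-0.0, -0.001, -1.0]]
wrist_force: [-0.5, 0.1, -0.1]
gripper_width: 0.324
gripper_force: 0.0
```

Emit:
move_arm(targets="0 0 0 0;0 0 0 0;0 0 0 0;0 0 0 0;0 0 0 0", gripper=8)

```text
time_s: 3.17
tcp_pos: [0.5999, 0.145, 0.1205]
ee_rot: [[0.105, -0.994, 0.0], [-0.994, -0.105, -0.0], [0.0, -0.0, -1.0]]
wrist_force: [-2.1, 0.7, 1.3]
gripper_width: 0.116
gripper_force: 30.0
```

Emit:
move_arm(targets="-0.3 -0.03 0 0;-0.6 -0.07 0 0;-0.8 -0.09 0 0;-0.8 -0.09 0 0;-0.8 -0.09 0 0;-0.8 -0.09 0 0;-0.8 -0.09 0 0;-0.6 -0.07 0 0;-0.4 -0.05 0 0;0 0 0 0")

```text
time_s: 4.0
tcp_pos: [0.4503, 0.1279, 0.1204]
ee_rot: [[0.105, -0.994, -0.001], [-0.994, -0.105, 0.0], [-0.0, 0.001, -1.0]]
wrist_force: [-0.7, 0.3, 0.1]
gripper_width: 0.112
gripper_force: 30.0
```

Emit:
move_arm(targets="-0.3 -0.03 0 0;-0.3 -0.03 0 0;-0.2 -0.02 0 0;-0.1 -0.01 0 0;0 0 0 0")

```text
time_s: 4.42
tcp_pos: [0.4294, 0.1255, 0.1204]
ee_rot: [[0.105, -0.995, -0.001], [-0.995, -0.105, -0.001], [0.001, 0.001, -1.0]]
wrist_force: [0.1, -4.0, 6.4]
gripper_width: 0.114
gripper_force: 30.0
```

Emit:
move_arm(targets="-0.1 -0.01 0 0;-0.1 -0.01 0 0;-0.1 -0.01 0 0;0 0 0 0")

```text
time_s: 4.75
tcp_pos: [0.4237, 0.1249, 0.1204]
ee_rot: [[0.105, -0.994, 0.003], [-0.994, -0.105, -0.001], [0.001, -0.002, -1.0]]
wrist_force: [6.5, -7.3, 0.9]
gripper_width: 0.117
gripper_force: 30.0
```

Emit:
move_arm(targets="-0.1 -0.01 0 0;-0.1 -0.01 0 0;0 0 0 0;0 0 0 0")

```text
time_s: 5.08
tcp_pos: [0.4236, 0.1251, 0.1205]
ee_rot: [[0.107, -0.994, 0.012], [-0.994, -0.107, 0.001], [0.0, -0.012, -1.0]]
wrist_force: [23.3, -13.9, -12.0]
gripper_width: 0.112
gripper_force: 30.0
```

Emit:
move_arm(targets="0.2 0.02 0 0;0 0 0 0;0 0 0 0;0 0 0 0", gripper=28)

```text
time_s: 5.42
tcp_pos: [0.4219, 0.1255, 0.1196]
ee_rot: [[0.104, -0.995, -0.001], [-0.995, -0.104, 0.0], [-0.0, 0.001, -1.0]]
wrist_force: [0.3, -1.0, -1.3]
gripper_width: 0.296
gripper_force: 0.0
```

Emit:
move_arm(targets="0 0 0.5 0;0 0 1 0;0 0 1 0;0.5 0.3 1 0;1 0.6 1 0;1 0.7 1 0;1 0.7 1 0;1 0.7 0.6 0;1 0.7 0 0;0.8 0.5 0 0")

```text
time_s: 6.25
tcp_pos: [0.5812, 0.2325, 0.2984]
ee_rot: [[0.106, -0.994, 0.002], [-0.994, -0.106, 0.002], [-0.002, -0.002, -1.0]]
wrist_force: [0.4, 0.1, -0.5]
gripper_width: 0.322
gripper_force: 0.0
```

Run:
```python
from h import *
w,c,T=cam('wrist'); w,c,T=cam('wrist'); cv2.imwrite('pics/w3.png',w); np.savez('w3.npz',T=T,k=[c['fx'],c['fy'],c['cx'],c['cy']])
s=sense();print(s['tcp_pos'],s['wrist_force'])
```

```text
[0.5813387  0.23253475 0.29521758] [-0.30777429 -0.2340498  -0.39651566]
```

View pics/w3.png

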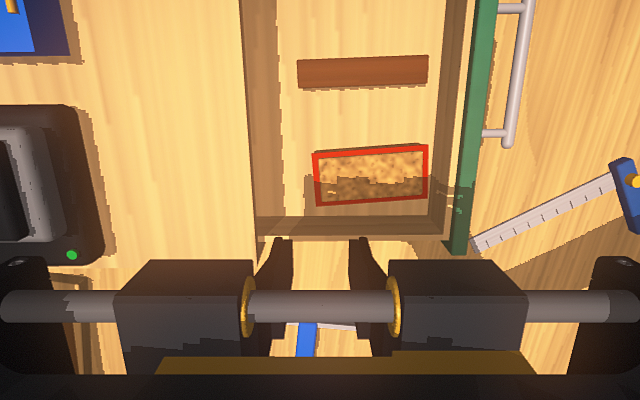

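The drawer is out. One slat is at about (362,72) and the sander at (370,176). The other slat lies beyond the top of the image, so I'll shift the camera in -y.

Emit:
move_arm(targets="0 -0.7 0 0;0 -1 0 0;0 -1 0 0;0 -0.7 0 0;0 0 0 0;0 0 0 0", gripper=60)

```text
time_s: 6.85
tcp_pos: [0.579, 0.144, 0.2981]
ee_rot: [[0.103, -0.995, 0.0], [-0.995, -0.103, 0.001], [-0.001, -0.0, -1.0]]
wrist_force: [0.4, 1.1, 0.0]
gripper_width: 0.655
gripper_force: 0.0
```

```bash
cat >> h.py <<'E'
def slats(w,c,T,z,amin=1500):
    h=cv2.cvtColor(w,cv2.COLOR_BGR2HSV); m=cv2.inRange(h,(4,110,50),(13,200,175))
    m[235:]=0
    for f in cv2.findContours(m,0,2)[0]:
        if cv2.contourArea(f)<amin: continue
        p=plane(c,T,f[:,0,:],z); r=cv2.minAreaRect((p[:,:2]*1000).astype(np.float32))
        print('px',f[:,0].mean(0).round(),cv2.boundingRect(f),'mm',np.round(r[0],1),np.round(r[1],1),round(r[2],1))
E
python3 - <<'E'
from h import *
w=cv2.imread('pics/w3.png');h=cv2.cvtColor(w,cv2.COLOR_BGR2HSV);print(h[72,362],h[85,362],h[40,300],h[75,420],h[40,265])
d=np.load('w3.npz');slats(w,dict(zip(('fx','fy','cx','cy'),d['k'])),d['T'],.115)
w,c,T=cam('wrist'); cv2.imwrite('pics/w4.png',w); print(sense()['tcp_pos']); slats(w,c,T,.115)
E
```

```text
[ 11 176 161] [ 11 168 141] [ 18 126 247] [ 12 180 150] [ 14 140 178]
px [ 58. 156.] (0, 104, 103, 131) mm [848.1 263.2] [ 71.3 132.5] 6.5
px [356.  69.] (297, 55, 132, 34) mm [557.1 136.6] [118.9  25. ] 8.2
[0.57918518 0.1447468  0.29793513]
px [329. 163.] (284, 149, 121, 32) mm [557.3 134.7] [118.9  28.1] 8.2
px [341.  73.] (283, 57, 131, 36) mm [563.7  50.6] [119.   25.1] 9.0
```

View pics/w4.png

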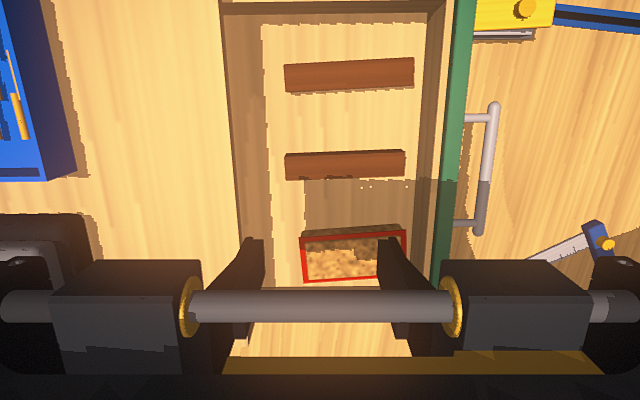

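Both slats are in view: S1 at (557,136) mm with yaw 8°, and S2 at (564,51) mm with yaw 9°. The sizes match. I'll turn the gripper across them and go above S1.

Emit:
move_arm(targets="-0.1 0 0 -1;-0.1 0 0 -1;-0.1 0 0 -1;-0.1 0 0 -1;-0.1 0 0 -1;-0.1 0 0 -1;-0.1 -0.1 0 -1;-0.1 -0.1 0 -1;-0.1 -0.1 0 -1;0 0 0 -1", gripper=45)

```text
time_s: 7.73
tcp_pos: [0.5566, 0.1383, 0.2976]
ee_rot: [[-0.697, -0.717, -0.0], [-0.717, 0.697, 0.0], [0.0, 0.0, -1.0]]
wrist_force: [0.7, -0.9, 0.7]
gripper_width: 0.52
gripper_force: 0.0
```

Emit:
move_arm(targets="0 0 -0.3 -1;0 0 -0.5 -1;0 0 -0.5 -1;0 0 -0.5 -1;0 0 -0.5 -1;0 0 -0.5 -1;0 0 -0.5 -1;0 0 -0.5 -0.5;0 0 0 0;0 0 0 0")

```text
time_s: 8.57
tcp_pos: [0.557, 0.1382, 0.2022]
ee_rot: [[-0.989, -0.15, -0.001], [-0.15, 0.989, -0.001], [0.001, -0.001, -1.0]]
wrist_force: [-1.3, -0.2, -0.7]
gripper_width: 0.512
gripper_force: 0.0
```

Emit:
move_arm(targets="0 -0.07 -0.6 0;0 0 -0.8 0;0 0 -0.8 0;0 0 -0.8 0;0 0 -0.5 0;0 0 -0.3 0;0 0 -0.2 0;0 0 0 0;0 0 0 0")

```text
time_s: 9.32
tcp_pos: [0.5581, 0.1364, 0.1035]
ee_rot: [[-0.989, -0.149, 0.002], [-0.149, 0.989, 0.001], [-0.002, 0.0, -1.0]]
wrist_force: [-0.0, 0.6, 0.1]
gripper_width: 0.519
gripper_force: 0.0
```

Emit:
move_arm(targets="0 0 0 0;0 0 0 0;0 0 0 0;0 0 0 0;0 0 0 0;0 0 0 0", gripper=18)

```text
time_s: 9.82
tcp_pos: [0.5577, 0.1361, 0.103]
ee_rot: [[-0.989, -0.148, 0.001], [-0.148, 0.989, 0.0], [-0.001, 0.0, -1.0]]
wrist_force: [-0.4, 0.7, 2.2]
gripper_width: 0.286
gripper_force: 30.0
```

Emit:
move_arm(targets="0 0 0.3 0;0 0 0.7 0;0 0 1 0;0 0 1 0;0 0 1 0;0 0 1 0;0 -0.4 1 0;0 -0.8 1 0;0 -0.9 1 0;0 -1 0.7 0")

```text
time_s: 10.65
tcp_pos: [0.5577, 0.0581, 0.323]
ee_rot: [[-0.989, -0.149, 0.003], [-0.149, 0.989, 0.001], [-0.003, 0.0, -1.0]]
wrist_force: [1.1, -0.6, 0.3]
gripper_width: 0.281
gripper_force: 30.0
```

Emit:
move_arm(targets="0.2 -1 0 0.1;0.2 -1 0 0.1;0.2 -1 0 0.1;0.2 -1 0 0.1;0.2 -1 0 0.1;0.2 -1 0 0.1;0.2 -1 0 0.1;0.2 -1 0 0;0.2 -1 0 0;0 -1 0 0")

```text
time_s: 11.48
tcp_pos: [0.6028, -0.1927, 0.3199]
ee_rot: [[-0.978, -0.208, -0.0], [-0.208, 0.978, 0.0], [0.0, 0.0, -1.0]]
wrist_force: [-0.3, 0.5, -1.0]
gripper_width: 0.285
gripper_force: 30.0
```

Emit:
move_arm(targets="0 -1 0 0;0 -1 0 0;0 -1 0 0;0 -1 0 0;0 -0.7 0 0;0 0 0 0;0 0 0 0")

```text
time_s: 12.07
tcp_pos: [0.602, -0.3097, 0.3196]
ee_rot: [[-0.979, -0.206, -0.001], [-0.206, 0.979, 0.001], [0.001, 0.001, -1.0]]
wrist_force: [1.3, 0.7, -0.6]
gripper_width: 0.283
gripper_force: 30.0
```

Run:
```python
from h import *
w,c,T=cam('wrist'); cv2.imwrite('pics/w5.png',w); s=sense();print(s['tcp_pos'],s['ee_rot'][:,1] if hasattr(s['ee_rot'],'shape') else s['ee_rot'],s['gripper_width'],s['joints'])
np.savez('w5.npz',T=T,k=[c['fx'],c['fy'],c['cx'],c['cy']])
h=cv2.cvtColor(w,cv2.COLOR_BGR2HSV)
m=cv2.inRange(h,(20,20,190),(35,95,255)); m[235:]=0
for f in cv2.findContours(m,0,2)[0]:
    if cv2.contourArea(f)<1500: continue
    p=plane(c,T,f[:,0,:],.038); r=cv2.minAreaRect((p[:,:2]*1000).astype(np.float32))
    print(cv2.boundingRect(f),np.round(r[0],1),np.round(r[1],1),round(r[2],1))
```

```text
[ 0.60222122 -0.30895172  0.31985882] [-2.07289868e-01  9.78279391e-01  5.86085207e-04] 0.2819315743470558 [-1.35114941e+01  2.49943097e+01  1.87029258e+01 -1.92452001e-02
 -8.37465352e+01 -6.45228148e+01]
(169, 204, 125, 31) [ 732.7 -405. ] [163.7  43.3] 87.8
(225, 77, 79, 38) [ 548.2 -389.4] [42.8 92.4] 11.9
(221, 26, 154, 41) [ 485.9 -360.5] [ 42.8 174.7] 11.9
```

View pics/w5.png

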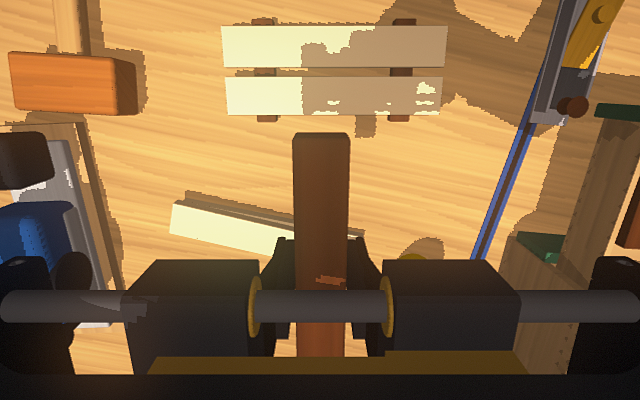

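The wrist view shows both boards, with board_a at rows 27–67 and board_b at rows 77–115. The lower slats' ends show at about columns 265 and 403, rows 18 and 121. The held slat runs straight up the image to row 133.

Run:
```python
from h import *
d=np.load('w5.npz');T=d['T'];c=dict(zip(('fx','fy','cx','cy'),d['k'])); w=cv2.imread('pics/w5.png')
A=plane(c,T,[(221,27),(447,27),(445,67),(224,67)],.038)*1000; B=plane(c,T,[(226,77),(441,77),(441,115),(228,115)],.038)*1000
for q in (A,B): r=cv2.minAreaRect(q[:,:2].astype(np.float32)); print(q[:,:2].mean(0).round(1),np.round(r[1],1),round(r[2],2))
C=(A[:,:2].mean(0)+B[:,:2].mean(0))/2; y=np.deg2rad(12); u=np.array([-np.sin(y),np.cos(y)]); print('centre',C,'a',C+85*u,'b',C-85*u)
# low slats: dark pixels in strips beyond boards / in gap
h=cv2.cvtColor(w,cv2.COLOR_BGR2HSV)
for r0,r1 in ((19,25),(69,75),(117,121)):
    m=((h[r0:r1,:,2]<145)&(h[r0:r1,:,0]<13)&(h[r0:r1,:,1]>110)).mean(0)>.5
    runs=[x for x in np.split(np.where(m[235:430])[0]+235,np.where(np.diff(np.where(m[235:430])[0])>2)[0]+1) if len(x)>8]
    for x in runs:
        p=plane(c,T,[(x[0],(r0+r1-1)/2),(x[-1]+1,(r0+r1-1)/2)],.02)[:,:2]*1000
        print((r0,x[0],x[-1]),p.round(1).tolist(),p.mean(0).round(1))
print('held end',(plane(c,T,[(293,136),(349,136)],.332)*1000).round(1).tolist(), [proj(c,T,[.6022+.06*np.cos(a)*-1,-.309-.06*np.sin(a),.332]).round(1).tolist() for a in (np.deg2rad(12),)])
```

```text
[ 478.2 -318.9] [ 42.9 259.7] 11.9
[ 531.5 -307.3] [ 44.  260.3] 11.9
centre [ 504.85803428 -313.0747029 ] a [ 487.18554056 -229.93215683] b [ 522.530528   -396.21724896]
(19, np.int64(396), np.int64(408)) [[433.9, -253.4], [430.7, -238.4]] [ 432.3 -245.9]
(117, np.int64(398), np.int64(407)) [[541.7, -220.7], [539.1, -208.2]] [ 540.4 -214.5]
held end [[544.2, -333.5, 332.0], [539.3, -310.5, 332.0]] [[[321.3, 140.4]]]
```

Three views agree on the stack. Targets are low_b at (523,-397) and low_a at (487.5,-230.5), yaw 12°. I'll go above low_b.

Emit:
move_arm(targets="-0.5 -0.5 -0.6 0;-0.6 -0.7 -0.9 0;-0.6 -0.7 -1 0;-0.6 -0.7 -1 0;-0.5 -0.6 -1 0;-0.3 -0.3 -1 0;0 0 -1 0;0 0 -1 0;0 0 -0.6 0;0 0 0 0")

```text
time_s: 12.95
tcp_pos: [0.523, -0.394, 0.1136]
ee_rot: [[-0.978, -0.208, -0.007], [-0.208, 0.978, 0.004], [0.006, 0.006, -1.0]]
wrist_force: [-0.4, 0.2, -0.9]
gripper_width: 0.283
gripper_force: 30.0
```

Emit:
move_arm(targets="0 0 -0.5 0;0 0 -0.5 0;0 0 -0.4 0;0 0 0 0;0 0 0 0")

```text
time_s: 13.37
tcp_pos: [0.5254, -0.3962, 0.0831]
ee_rot: [[-0.978, -0.209, 0.0], [-0.209, 0.978, -0.0], [0.0, -0.0, -1.0]]
wrist_force: [-0.2, 0.1, 0.0]
gripper_width: 0.285
gripper_force: 30.0
```

Emit:
move_arm(targets="-0.05 -0.03 -0.5 0;0 0 -0.4 0;0 0 -0.25 0;0 0 -0.1 0;0 0 0 0;0 0 0 0")

```text
time_s: 13.87
tcp_pos: [0.524, -0.3974, 0.0516]
ee_rot: [[-0.978, -0.208, 0.0], [-0.208, 0.978, -0.0], [-0.0, -0.0, -1.0]]
wrist_force: [0.3, 0.7, 0.4]
gripper_width: 0.279
gripper_force: 30.0
```

Emit:
move_arm(targets="0 0 -0.05 0;0 0 -0.05 0;0 0 0 0")

```text
time_s: 14.12
tcp_pos: [0.5238, -0.3972, 0.0489]
ee_rot: [[-0.978, -0.208, 0.0], [-0.208, 0.978, -0.0], [-0.0, -0.0, -1.0]]
wrist_force: [-0.1, -0.4, 0.1]
gripper_width: 0.285
gripper_force: 30.0
```

Emit:
move_arm(targets="0 0 -0.05 0;0 0 -0.05 0;0 0 0 0")

```text
time_s: 14.37
tcp_pos: [0.5237, -0.3972, 0.0461]
ee_rot: [[-0.978, -0.208, -0.0], [-0.208, 0.978, 0.0], [0.0, 0.0, -1.0]]
wrist_force: [0.3, -0.4, -0.1]
gripper_width: 0.284
gripper_force: 30.0
```

Emit:
move_arm(targets="0 0 -0.05 0;0 0 0 0")

```text
time_s: 14.53
tcp_pos: [0.5238, -0.3973, 0.046]
ee_rot: [[-0.978, -0.208, 0.0], [-0.208, 0.978, -0.0], [0.0, -0.0, -1.0]]
wrist_force: [-0.9, 1.1, 4.5]
gripper_width: 0.286
gripper_force: 30.0
```

Contact: 4.5 N upward. Release, then rise.

Emit:
move_arm(targets="0 0 0 0;0 0 0 0;0 0 0 0;0 0 0 0", gripper=42)

```text
time_s: 14.87
tcp_pos: [0.5236, -0.3972, 0.0447]
ee_rot: [[-0.978, -0.208, -0.0], [-0.208, 0.978, 0.0], [0.0, 0.0, -1.0]]
wrist_force: [0.0, 0.5, -1.1]
gripper_width: 0.458
gripper_force: 0.0
```

Emit:
move_arm(targets="0 0 0.3 0;0 0 0.6 0;0 0 1 0;0 0 1 0;0 0 1 0;0 0 1 0;0 0 1 0;0.4 0.4 1 0;0.8 0.8 1 0;0.8 1 1 0")

```text
time_s: 15.7
tcp_pos: [0.5734, -0.3428, 0.2696]
ee_rot: [[-0.979, -0.205, 0.001], [-0.205, 0.979, -0.001], [-0.001, -0.001, -1.0]]
wrist_force: [0.2, -0.2, 0.1]
gripper_width: 0.483
gripper_force: 0.0
```

Emit:
move_arm(targets="0.5 1 1 0;0.3 1 0.5 0;0 0.4 0 0;0 0 0 0;0 0 0 0", gripper=45)

```text
time_s: 16.12
tcp_pos: [0.5931, -0.2819, 0.3046]
ee_rot: [[-0.978, -0.209, -0.001], [-0.209, 0.978, 0.0], [0.001, 0.001, -1.0]]
wrist_force: [-0.1, -0.9, -0.4]
gripper_width: 0.519
gripper_force: 0.0
```

Run:
```python
from h import *
w,c,T=cam('wrist'); cv2.imwrite('pics/w6.png',w); s=sense();print(s['tcp_pos'],s['ee_rot'][:,1])
np.savez('w6.npz',T=T,k=[c['fx'],c['fy'],c['cx'],c['cy']])
slats(w,c,T,.058,800)
```

```text
[ 0.59287706 -0.28257298  0.30400233] [-0.2075729   0.97821905  0.00099409]
px [627. 183.] (604, 150, 36, 85) mm [558.   98.5] [106.2  42.4] 6.4
px [83. 82.] (0, 54, 108, 65) mm [ 575.7 -582.3] [ 63.1 111.4] 6.6
px [234.  67.] (215, 14, 29, 116) mm [ 522.7 -396.8] [118.2  24.1] 11.8
```

View pics/w6.png

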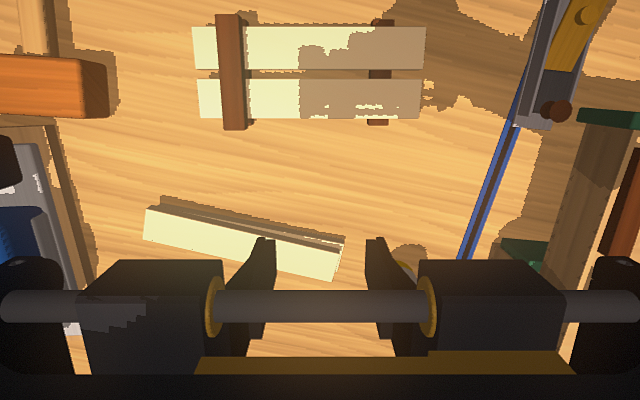

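The wrist view shows slat 1 across the boards at (230,70). It measures (522.7,-396.8), yaw 11.8°, which is on target. I'll fetch slat 2.

Emit:
move_arm(targets="0 0.5 0 -0.1;-0.1 1 0 -0.1;-0.1 1 0 -0.1;-0.1 1 0 -0.1;-0.1 1 0 -0.1;-0.1 1 0 -0.1;-0.1 1 0 0;-0.1 1 0 0;-0.1 1 0 0;-0.1 1 0 0")

```text
time_s: 17.0
tcp_pos: [0.5705, -0.0452, 0.3038]
ee_rot: [[-0.988, -0.154, -0.002], [-0.154, 0.988, -0.001], [0.002, -0.0, -1.0]]
wrist_force: [0.5, 0.8, 0.1]
gripper_width: 0.515
gripper_force: 0.0
```

Emit:
move_arm(targets="-0.1 1 0 0;-0.1 1 0 0;-0.1 1 0 0;-0.1 0.8 -0.2 0;0 0 -0.7 0;0 0 -1 0;0 0 -1 0;0 0 -1 0;0 0 0 0;0 0 0 0")

```text
time_s: 17.83
tcp_pos: [0.5606, 0.0486, 0.2061]
ee_rot: [[-0.988, -0.155, -0.004], [-0.155, 0.988, -0.002], [0.004, -0.002, -1.0]]
wrist_force: [-0.4, -0.1, 0.3]
gripper_width: 0.515
gripper_force: 0.0
```

Emit:
move_arm(targets="0.1 0.06 -0.6 0;0 0 -0.8 0;0 0 -0.8 0;0 0 -0.8 0;0 0 -0.5 0;0 0 -0.4 0;0 0 -0.2 0;0 0 0 0;0 0 0 0")

```text
time_s: 18.58
tcp_pos: [0.5647, 0.0518, 0.1061]
ee_rot: [[-0.988, -0.156, 0.002], [-0.156, 0.988, 0.0], [-0.002, -0.0, -1.0]]
wrist_force: [-0.3, 0.5, 0.2]
gripper_width: 0.511
gripper_force: 0.0
```

Emit:
move_arm(targets="0 0 0 0;0 0 0 0;0 0 0 0;0 0 0 0;0 0 0 0;0 0 0 0", gripper=18)

```text
time_s: 19.08
tcp_pos: [0.564, 0.0518, 0.1056]
ee_rot: [[-0.988, -0.157, 0.001], [-0.157, 0.988, 0.0], [-0.001, -0.0, -1.0]]
wrist_force: [-1.7, -0.6, 1.8]
gripper_width: 0.283
gripper_force: 30.0
```

Emit:
move_arm(targets="0 0 0.3 0;0 0 0.7 0;0 0 1 0;0 0 1 0;0 0 1 0;0 0 1 0;0 -0.4 0.8 0;-0.2 -0.8 0 0.1;-0.3 -1 0 0.1;-0.3 -1 0 0.1")

```text
time_s: 19.92
tcp_pos: [0.5434, -0.0286, 0.2507]
ee_rot: [[-0.983, -0.184, 0.001], [-0.184, 0.983, 0.001], [-0.001, 0.0, -1.0]]
wrist_force: [0.2, 0.1, -1.0]
gripper_width: 0.277
gripper_force: 30.0
```

Emit:
move_arm(targets="-0.3 -1 0 0.1;-0.3 -1 0 0.1;-0.3 -1 0 0.1;-0.3 -1 0 0;-0.3 -1 0 0;-0.3 -1 0 0;-0.3 -1 0 0;-0.1 -1 0 0;0 0 0 0;0 0 0 0")

```text
time_s: 20.75
tcp_pos: [0.4882, -0.229, 0.25]
ee_rot: [[-0.979, -0.205, -0.0], [-0.205, 0.979, 0.0], [0.0, 0.0, -1.0]]
wrist_force: [-0.1, -0.2, -1.6]
gripper_width: 0.281
gripper_force: 30.0
```

Emit:
move_arm(targets="0 -0.05 -0.6 0;0 0 -1 0;0 0 -1 0;0 0 -1 0;0 0 -1 0;0 0 -1 0;0 0 -0.8 0;0 0 -0.6 0;0 0 -0.3 0;0 0 0 0")

```text
time_s: 21.58
tcp_pos: [0.4879, -0.2284, 0.066]
ee_rot: [[-0.978, -0.209, -0.004], [-0.209, 0.978, 0.001], [0.003, 0.002, -1.0]]
wrist_force: [-0.3, -0.5, -0.8]
gripper_width: 0.288
gripper_force: 30.0
```

Emit:
move_arm(targets="0 0 -0.2 0;0 0 -0.1 0;0 0 0 0;0 0 0 0")

```text
time_s: 21.92
tcp_pos: [0.4892, -0.2295, 0.0607]
ee_rot: [[-0.978, -0.208, 0.001], [-0.208, 0.978, -0.0], [-0.001, -0.001, -1.0]]
wrist_force: [-0.2, 0.4, 0.0]
gripper_width: 0.282
gripper_force: 30.0
```

Emit:
move_arm(targets="-0.05 -0.04 -0.25 0;0 0 -0.15 0;0 0 0 0;0 0 0 0")

```text
time_s: 22.25
tcp_pos: [0.4872, -0.2305, 0.0497]
ee_rot: [[-0.978, -0.208, -0.001], [-0.208, 0.978, 0.0], [0.001, 0.0, -1.0]]
wrist_force: [0.2, -0.4, -0.4]
gripper_width: 0.282
gripper_force: 30.0
```

Emit:
move_arm(targets="0 0 -0.05 0;0 0 0 0")

```text
time_s: 22.42
tcp_pos: [0.4875, -0.2305, 0.0487]
ee_rot: [[-0.978, -0.208, -0.0], [-0.208, 0.978, 0.0], [0.0, 0.0, -1.0]]
wrist_force: [-1.0, 0.0, -0.9]
gripper_width: 0.284
gripper_force: 30.0
```

Emit:
move_arm(targets="0 0 -0.05 0;0 0 0 0")

```text
time_s: 22.58
tcp_pos: [0.4876, -0.2305, 0.0485]
ee_rot: [[-0.978, -0.208, 0.0], [-0.208, 0.978, -0.0], [-0.0, -0.0, -1.0]]
wrist_force: [-2.6, 1.4, 5.1]
gripper_width: 0.285
gripper_force: 30.0
```

Emit:
move_arm(targets="0 0 0 0;0 0 0 0;0 0 0 0;0 0 0 0", gripper=42)

```text
time_s: 22.92
tcp_pos: [0.4875, -0.2305, 0.0475]
ee_rot: [[-0.978, -0.208, -0.0], [-0.208, 0.978, 0.0], [0.0, 0.0, -1.0]]
wrist_force: [0.1, 0.2, 0.2]
gripper_width: 0.456
gripper_force: 0.0
```

Emit:
move_arm(targets="0 0 0.3 0;0 0 0.6 0;0 0 1 0;0 0 1 0;0 0 1 0;0.5 0 1 0;0.8 -0.4 1 0;1 -0.6 1 0;1 -0.6 1 0;1 -0.4 1 0")

```text
time_s: 23.75
tcp_pos: [0.5955, -0.2815, 0.2723]
ee_rot: [[-0.978, -0.207, 0.001], [-0.207, 0.978, -0.0], [-0.001, -0.001, -1.0]]
wrist_force: [1.5, 0.2, -0.6]
gripper_width: 0.48
gripper_force: 0.0
```

Emit:
move_arm(targets="0 0 0.8 0;0 0 0.4 0;0 0 0 0;0 0 0 0")

```text
time_s: 24.08
tcp_pos: [0.5943, -0.28, 0.2999]
ee_rot: [[-0.978, -0.208, -0.0], [-0.208, 0.978, 0.001], [-0.0, 0.001, -1.0]]
wrist_force: [-0.0, -0.7, -0.1]
gripper_width: 0.481
gripper_force: 0.0
```

Run:
```python
from h import *
w,c,T=cam('wrist'); cv2.imwrite('pics/w7.png',w); s=sense();print(s['tcp_pos'],s['ee_rot'][:,1])
slats(w,c,T,.058,800)
```

```text
[ 0.59385595 -0.27983724  0.29900485] [-0.20794441  0.97813929  0.00162619]
px [81. 82.] (0, 52, 101, 66) mm [ 575.9 -581.5] [63.4 99.5] 7.7
px [232.  69.] (212, 12, 30, 117) mm [ 523.1 -397.1] [117.7  24.1] 11.5
px [379.  68.] (370, 11, 31, 118) mm [ 487.9 -233.8] [118.5  30.8] 12.3
```

View pics/w7.png

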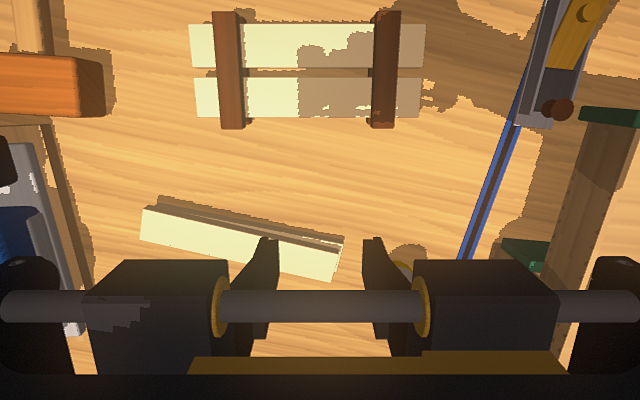

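Both slats lie in line above the lower ones, at columns 229 and 384. Slat 2's contour includes some shadow but is still on target. Now I'll go back to the handle to shut the drawer.

Emit:
move_arm(targets="-0.4 1 0 1;-0.4 1 0 1;-0.4 1 0 1;-0.4 1 0 1;-0.4 1 0 1;-0.4 1 0 1;-0.4 1 0 1;-0.4 1 0 1;-0.4 1 0 1;-0.4 1 0 1", gripper=28)

```text
time_s: 24.97
tcp_pos: [0.4927, -0.0295, 0.2986]
ee_rot: [[-0.466, -0.885, -0.003], [-0.885, 0.466, -0.0], [0.002, 0.002, -1.0]]
wrist_force: [0.2, 0.5, 0.7]
gripper_width: 0.317
gripper_force: 0.0
```

Emit:
move_arm(targets="-0.4 1 0 1;-0.4 1 0 1;-0.4 1 0 1;-0.4 1 0 1;-0.4 1 0 1;-0.4 1 0 1;-0.4 0.2 0 0.8;0 0 0 0;0 0 0 0")

```text
time_s: 25.72
tcp_pos: [0.4238, 0.1243, 0.2992]
ee_rot: [[0.105, -0.995, -0.001], [-0.995, -0.105, -0.001], [0.001, 0.001, -1.0]]
wrist_force: [-0.0, 0.3, -0.6]
gripper_width: 0.322
gripper_force: 0.0
```

Emit:
move_arm(targets="0 0 -0.6 0;0 0 -1 0;0 0 -1 0;0 0 -1 0;0 0 -1 0;0 0 -0.8 0;0 0 -0.7 0;0 0 -0.6 0;0 0 -0.4 0;0 0 0 0")

```text
time_s: 26.55
tcp_pos: [0.4234, 0.1224, 0.12]
ee_rot: [[0.101, -0.995, -0.005], [-0.995, -0.101, -0.003], [0.003, 0.006, -1.0]]
wrist_force: [0.4, -0.4, 0.0]
gripper_width: 0.319
gripper_force: 0.0
```

Emit:
move_arm(targets="0 0 0 0;0 0 0 0;0 0 0 0;0 0 0 0;0 0 0 0", gripper=8)

```text
time_s: 26.97
tcp_pos: [0.4251, 0.1245, 0.1232]
ee_rot: [[0.105, -0.995, 0.001], [-0.995, -0.105, 0.0], [-0.0, -0.001, -1.0]]
wrist_force: [-1.3, -1.4, 2.3]
gripper_width: 0.115
gripper_force: 30.0
```

Emit:
move_arm(targets="0.3 0.03 0 0;0.5 0.06 0 0;0.7 0.08 0 0;0.8 0.09 0 0;0.9 0.1 0 0;0.9 0.1 0 0;0.9 0.1 0 0;0.7 0.08 0 0;0.5 0.06 0 0;0.3 0.03 0 0")

```text
time_s: 27.8
tcp_pos: [0.59, 0.1434, 0.1232]
ee_rot: [[0.105, -0.994, 0.003], [-0.994, -0.105, 0.001], [-0.001, -0.003, -1.0]]
wrist_force: [-2.0, 1.7, 4.1]
gripper_width: 0.115
gripper_force: 30.0
```

Emit:
move_arm(targets="0.2 0.02 0 0;0.1 0.01 0 0;0.1 0.01 0 0;0 0 0 0;0 0 0 0")

```text
time_s: 28.22
tcp_pos: [0.5981, 0.1444, 0.1232]
ee_rot: [[0.105, -0.994, 0.002], [-0.994, -0.105, 0.001], [-0.001, -0.003, -1.0]]
wrist_force: [1.3, 3.0, 3.5]
gripper_width: 0.114
gripper_force: 30.0
```

Emit:
move_arm(targets="0.1 0.01 0 0;0.1 0.01 0 0;0 0 0 0;0 0 0 0")

```text
time_s: 28.55
tcp_pos: [0.6026, 0.1448, 0.1232]
ee_rot: [[0.105, -0.994, 0.001], [-0.994, -0.105, 0.001], [-0.001, -0.001, -1.0]]
wrist_force: [-0.5, 2.6, 5.7]
gripper_width: 0.114
gripper_force: 30.0
```

Emit:
move_arm(targets="0.1 0.01 0 0;0 0 0 0;0 0 0 0")

```text
time_s: 28.8
tcp_pos: [0.6027, 0.1448, 0.1232]
ee_rot: [[0.105, -0.994, -0.004], [-0.994, -0.105, -0.0], [-0.0, 0.004, -1.0]]
wrist_force: [-7.0, 4.4, 9.3]
gripper_width: 0.111
gripper_force: 30.0
```

Emit:
move_arm(targets="0.1 0.01 0 0;0 0 0 0;0 0 0 0")

```text
time_s: 29.05
tcp_pos: [0.6027, 0.1448, 0.1231]
ee_rot: [[0.105, -0.994, -0.009], [-0.995, -0.105, -0.001], [0.0, 0.009, -1.0]]
wrist_force: [-12.0, 5.5, 12.9]
gripper_width: 0.112
gripper_force: 30.0
```

Emit:
move_arm(targets="-0.1 -0.01 0 0;0 0 0 0;0 0 0 0;0 0 0 0", gripper=28)

```text
time_s: 29.38
tcp_pos: [0.6045, 0.1439, 0.1217]
ee_rot: [[0.104, -0.995, -0.002], [-0.995, -0.104, -0.001], [0.001, 0.002, -1.0]]
wrist_force: [-0.7, -0.1, 0.3]
gripper_width: 0.287
gripper_force: 0.0
```

Emit:
move_arm(targets="0 0 0.4 0;0 0 1 0;0 0 1 0;0 0 1 0;0 0 1 0;-0.5 1 1 0;-0.5 1 0 0;0 1 0 0;0 0.2 0 0;0 0 0 0")

```text
time_s: 30.22
tcp_pos: [0.5799, 0.2257, 0.2576]
ee_rot: [[0.106, -0.994, -0.0], [-0.994, -0.106, -0.0], [0.0, 0.0, -1.0]]
wrist_force: [-0.9, -1.0, -0.6]
gripper_width: 0.32
gripper_force: 0.0
```

Run:
```python
from h import *
w,c,T=cam('wrist'); s,c2,T2=cam('side'); q=sense();print(q['tcp_pos'],q['time_s'])
cv2.imwrite('pics/v8.png',np.vstack([w[:240],np.hstack([cv2.resize(s[120:300,300:420],(240,360)),cv2.resize(s[230:330,290:450],(400,250))[:360] if 0 else np.pad(cv2.resize(s[230:330,290:450],(400,250)),((0,110),(0,0),(0,0)))])]))
```

```text
[0.58000485 0.22392148 0.25731706] 30.3167
```

View pics/v8.png

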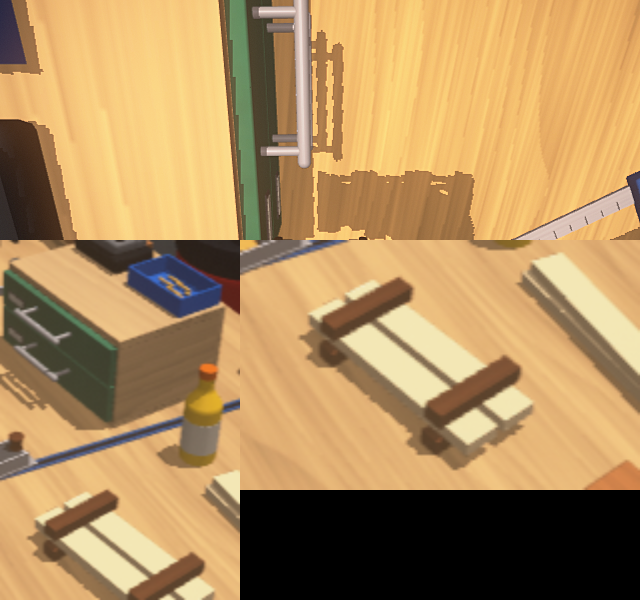

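The last view shows the drawer flush shut (green front at columns 235–250) and both slats square across the stack above the lower ones.

```bash
python3 -c "
from station import *
print(finish_job())"
```

```text
the job is handed in; nothing more can be done
None
```

The job is handed in after about 30 s on the robot's clock: the two slats lie in line above the lower ones on the stack, the drawer is pushed fully shut with the sanding block inside, and nothing else on the bench was moved as far as the last images show.

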